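Shielded analyser reading with a hand-held shutter

TASK

Set the pale pebble down (do not drop it) inside the black ring on the analyser's sample stage and let go, then swing the grey hood shut over it. Only with the hood shut, pull the spring-return shutter knob out to the side until the white line on its carriage meets the red pointer, and finish holding it there while the reading runs: it springs back if released. Leave the pointer and everything else on the bench alone.

Things in the scene. Friction and masses are not known exactly. Their poses are not given: they have to be found in the camera images.
- pebble: the sample: smooth pale egg-shaped stone, 44 x 60 x 32 mm (its own x, y, z; grip it across the 44 mm), 0.15 to 0.3 kg, lying loose on the bench to the right of the analyser; origin at the centre of its underside
- analyser: white bench-top analyser, fixed, its front (own -x) towards the robot. Origin on the bench under the middle of the sample stage; x to its back, y to its left. Stage 124 mm deep (x), 134 mm wide (y), 45 mm high. On its right the electronics bay, y -67 to -131 mm, 50 mm high; then the grey shutter guide, y -129 to -239 mm, x -33 to 33 mm, 33 mm high, graduated along its front edge
- dish (a point): middle of the round place for the sample on the stage plate, 45 mm above the bench: a flat black ring, 78 mm inside diameter, inlaid flush in the plate, with the dark measuring window (33 mm) in its centre; axes as the analyser's
- hood (a joint): opening angle of the hood in rad: 0 shut on the stage, 1.75 fully back; it starts near 1.5 to 1.65 (upright, open). The hinge is stiff enough that it stays where it is left (about 3 N at the knob moves it)
- hood_hinge (a point): middle of the hood's hinge line, which runs along the analyser's y at the rear edge of the stage: 57 mm behind the dish and level with the stage plate (45 mm above the bench)
- hood_knob (a point): centre of the 22 mm black ball knob on a 10 mm stem, 24 mm off the hood's front face. Hood shut: 138 mm in front of the hinge line and 28 mm above it; standing open it is at the top. The hood is a grey shell 114 mm deep, 132 mm wide, 55 mm high, its top 100 mm above the bench when shut. The ball turns between the fingers as they follow the arc
- shutter_line (a point): front end of the white line on the dark carriage under the shutter knob, at the same y (in the analyser's axes) as the knob's axis and 24 mm in front of it; axes as the analyser's; moves with the slide
- pointer_tip (a point): tip of the red pointer clamped on the graduated edge in front of the slide, its top 43 mm above the bench; axes as the analyser's. Set for each sample somewhere at 20 to 45 mm of shutter travel. The slide is at the mark when line and tip have the same y in the analyser's axes
- eraser: blue and white eraser, 21 x 45 x 13 mm, loose bystander near the front edge of the bench
- brass_weight: brass laboratory weight with a small knob, 38 mm across, 48 mm high, loose, not wanted; it and the pebble may lie in each other's place
- marker: white and black marker pen, 135 mm long, 16 mm thick, loose bystander at the back of the bench
- dropper_bottle: brown glass dropper bottle with a black bulb, 33 mm across, 102 mm high, loose bystander at the back
- shutter: the spring-return shutter slide (dark carriage with an upright knob); origin at the carriage's underside, 172 mm to the right of the analyser's origin (own y = -172 mm) when shut. It slides out along the analyser's -y (to the right), 55 mm to its end stop. A spring pulls it back: about 4 N when shut, rising 1.2 N every 10 mm. Keep it shut while the hood is open
- shutter_knob (a point): grip point on the axis of the upright black shutter knob, 72 mm above the bench: knob 22 mm in diameter, from 42 to 80 mm above the bench. With the shutter shut it is 172 mm to the right of the dish and 8 mm further back, with 30 mm free between it and the electronics bay; moves with the slide
- bench_lamp: black bench lamp, fixed, on the right of the bench near the arm's starting place: round foot 110 mm across, centred within 30 mm of the origin, thin stem, and a head 310 to 435 mm above the bench that reaches up to 90 mm sideways from the origin; solid, keep the arm clear of it
- tape_roll: roll of beige tape lying flat, 96 mm across, 25 mm high, loose bystander near the front on the right

How it is judged:
On the way, in this order (a step that is already met when the one before it is completed fails the run):
1. the pebble lies at rest inside the ring on the stage, let go, with the hood open (horizontal distance between pebble and dish below 0.018 m and contact force between the fingers and pebble below 0.1 N and linear speed of pebble below 0.02 m/s and value of joint hood above 0.5 rad), for 0.2 s.
2. the hood is shut over the pebble (value of joint hood below 0.05 rad and horizontal distance between pebble and dish below 0.018 m and y of shutter_line in the frame of analyser above -0.178 m), for 0.2 s.
At the end, for the whole second after the job is handed in: The fingers hold the shutter knob (more than 1.5 N) with the white line within 4 mm of the red pointer's tip along the slide, steadily through the last second; the hood is shut (within 0.05 rad) and the pebble rests inside the ring, its middle within 18 mm of the ring's (y of shutter_line in the frame of pointer_tip between -0.004 and 0.004 m and contact force between the fingers and shutter above 1.5 N and value of joint hood below 0.05 rad and horizontal distance between pebble and dish below 0.018 m and linear speed of pebble below 0.02 m/s); the arm keeps its last pose, push and grip.
It fails at once if the shutter is drawn (over 8 mm) while the hood is open (over 0.1 rad) (y of shutter_line in the frame of analyser below -0.18 m and value of joint hood above 0.1 rad).
It fails at once if the pebble is dropped on the stage (faster than 0.6 m/s there) (horizontal distance between pebble and dish below 0.04 m and linear speed of pebble above 0.6 m/s).
It fails at once if the red pointer is shifted along its strip (over 4 mm) (distance of pointer_tip from where it was at the start of the episode above 0.004 m).
It fails at once if another thing on the bench is displaced (over 20 mm) (distance of any of brass_weight, eraser, marker, dropper_bottle, tape_roll from where it was at the start of the episode above 0.02 m).
It also fails if it takes over 61 s, if anything falls off the work surface, if the arm or the gripper's body presses on something with over 40 N, if the wrist force passes 120 N, or if a joint passes its speed limit or range.

ROBOT

A 6-joint arm with a two-finger parallel gripper is mounted at the origin on a cart in front of the work surface, level with it; the furniture and walls round the work are solid. World frame = base frame: x ahead of the robot, y to its left, z up, the work surface at z = 0. Lengths are in m, angles in rad, forces in N, time in s.
With the tool pointing down it reaches from about 0.425 to 0.95 m from the base axis. Payload 3.5 kg.
Tool frame: the origin (TCP) lies between the finger pads; the fingertips stand 22 mm ahead of it and the grasp point (between the pads) lies 3 mm ahead of it (ctrl.nose_length is the z of the fingertips in the tool frame, in m); z points along the fingers, y is the line along which they close (so a half turn about z gives the same grasp; the last joint's range is limited). The gripper opens to 85 mm and grips with 20 to 120 N. Pads are 22 mm wide; open, the fingers measure 114 mm over their backs; the gripper's body (76 mm by 85 mm) begins 54 mm behind the grasp point. The pads swing forward as they close: fully open they stand 13 mm farther back than shut.
Start: joints at [1.167, 0.286, 1.577, -0, 1.279, -0.15], TCP at [0.169, 0.653, 0.253] pointing down, gripper open.
Joint ranges: [-2.77, 2.77], [-0.9, 2.22], [0.21, 2.48], [-1.53, 4.67], [0.24, 2.81], [-2.84, 2.84]. Speed limits (rad/s): [2.79, 2.79, 3.14, 3.14, 3.14, 3.14].

INTERFACE

Orientations are given as a unit quaternion [x, y, z, w].
In Python, from plant import ctrl gives the robot as it stands. The module is installed in compiled form; this text tells all that it offers.
- The arm moves only by the tool send_rows, never from a script. Its argument "rows" is text: rows parted by semicolons, each of 7 numbers parted by spaces: the turn, a rotation vector about the tool's x, y, z in normalised numbers (1 is 2 pi rad), then the shift along the tool's x, y, z in parts of the range, where 1.0 means 0.5 m, then the opening, from -1 (shut) to 1 (fully open). A call has 1 to 8 rows; each row is the pose to reach, as a shift and turn from the pose commanded when the call began, along the tool's axes at that moment; what a row does not reach only later rows make up. A row lasts 1/8 s, in which the tool goes at most 62.5 mm and 10.7 degrees, less where a joint would pass 70% of its speed; a pose out of reach is approached as far as the arm can. No shift or turn number may pass 1 either way. A call with a gripper value outside its range is refused whole. The fingers move at their own pace and stop on an object; "grip_force" is the grip in N (left out, the last holds). Time passes only in rows, so rows that repeat a pose let the fingers close. It gives the time, the measured TCP pose, the force, the opening and the grip force at its end, in the units of the state.
- ctrl.get_state(): the state, without advancing time (a new reading comes with each control period).
- ctrl.read_camera(name): name is "side" or "top" or "wrist"; returns a dict with "color" (420x560x3 uint8, red, green, blue), "fx", "fy", "cx", "cy" (pixels), "extrinsics" (4x4, takes a point from world to camera coordinates). Camera axes: x right, y down, z forward; pixel columns grow to the right and rows downward; lengths in m; the calibration is good to about 2 mm. A picture is of the moment at which its call begins. There is no depth.
- ctrl.sign_off(): hands the job in; it is judged then, once.
Trained networks look in a picture, given as the dict that the camera call returned (one of the last four; its "shot" number tells which), for a name from the list of things; names that differ only in an ending like _2 or _b are one class to them, and where a whole thing is asked for, a point or a joint stands for the part that bears it (a point fixed in the world has none). Each returns a list of dicts, best first, with "p" (0 to 1); they miss things now and then, are a little off and sometimes report something else, mostly with a low value. They report only what shows in the picture. A call takes as long as a camera call.
- ctrl.look_for(picture, target): "position" ([x, y, z] in m, in the coordinates of the camera as it stood for that picture, good to about 4 mm: the middle of the surface that is visible of it).
The state is a dict: "time": time; "qpos": joint angles; "dq": joint speeds; "joint_efforts": joint torques, N m; "eef_pos": TCP position; "tcp_rot": TCP orientation; "contact_force": force on the tool from outside, world axes, zero at the start; "wrist_torque": the same for the moment, N m; "opening": opening from 0.0 (shut) to 1.0 (fully open); "finger_force": force on a finger pad.
Only numpy, scipy, OpenCV 4.12 (cv2) and the standard library are available. Lean on these libraries where they do the work, as an engineer would, in place of code of your own. Each camera call takes 0.05 s, during which the arm holds its last target. There are 200 camera calls.

## Working session

There is one attempt and no reset: what is moved stays moved. The work goes in short steps, Python scripts to look and compute and a tool call to move; the robot and the scene stay as the last step left them, time stands still between calls to the robot, and variables do not carry over. Pictures are saved under pics/ and viewed, at most 10 in all, crops included, and the job is handed in when it is done.

Besides the shell and the picture viewer there is one more tool, called after "Call:" as name(argument=value, ...) on one line, values as JSON. send_rows: Moves the arm, as the interface text tells. Its arguments: {"type":"object","properties":{"rows":{"type":"string"},"grip_force":{"type":"number"}},"required":["rows"]}

```bash
mkdir -p pics; cat > h.py <<'E'
import numpy as np, cv2
from plant import ctrl
from scipy.spatial.transform import Rotation as R
def cam(n): return ctrl.read_camera(n)
def save(p,f): cv2.imwrite('pics/'+f,p['color'][:,:,::-1])
def w(p,c): return np.linalg.inv(p['extrinsics'])@np.r_[c,1]
def find(p,names):
    for t in names:
        for d in ctrl.look_for(p,t)[:2]:
            c=np.array(d['position']); x=w(p,c)[:3]
            print(t,round(d['p'],2),x.round(3),'px',(p['fx']*c[0]/c[2]+p['cx']).round(),(p['fy']*c[1]/c[2]+p['cy']).round())
def ray(p,u,v,z):
    "world point on height z seen at pixel u,v"
    E=np.linalg.inv(p['extrinsics']); d=E[:3,:3]@[(u-p['cx'])/p['fx'],(v-p['cy'])/p['fy'],1]; o=E[:3,3]
    return o+d*(z-o[2])/d[2]
def px(p,x):
    c=p['extrinsics']@np.r_[x,1]; return np.array([p['fx']*c[0]/c[2]+p['cx'],p['fy']*c[1]/c[2]+p['cy']])
E
python3 - <<'E'
from h import *
s=ctrl.get_state(); print(s['eef_pos'],s['tcp_rot'],s['opening'],s['time'])
N='pebble analyser dish hood hood_knob shutter_line pointer_tip shutter_knob eraser brass_weight marker dropper_bottle bench_lamp tape_roll'.split()
for c in ('top','side'):
    p=cam(c); save(p,c+'0.png'); print(c,p['fx'],np.linalg.inv(p['extrinsics']).round(3).tolist()); find(p,N)
E
```

```text
[0.16925622 0.65281027 0.25192528] [ 1.26573930e-01  9.91956472e-01 -1.13975570e-03 -3.15730757e-04] 1.0033582245007038 0.0
top 443.154688600742 [[0.028, -0.982, 0.186, 0.271], [-1.0, -0.028, 0.005, -0.252], [-0.0, -0.186, -0.983, 1.231], [0.0, 0.0, 0.0, 1.0]]
pebble 0.58 [ 0.562 -0.337  0.026] px 309.0 184.0
analyser 0.83 [ 0.531 -0.053  0.044] px 206.0 191.0
dish 0.81 [ 0.534 -0.058  0.046] px 207.0 189.0
hood 0.88 [ 0.602 -0.024  0.162] px 188.0 153.0
hood_knob 0.6 [ 0.605 -0.025  0.157] px 189.0 152.0
shutter_line 0.76 [ 0.503 -0.175  0.041] px 250.0 202.0
pointer_tip 0.15 [ 0.563 -0.341  0.03 ] px 310.0 183.0
shutter_knob 0.68 [ 0.508 -0.179  0.043] px 251.0 200.0
shutter_knob 0.44 [ 0.395 -0.242  0.014] px 273.0 243.0
eraser 0.62 [ 0.396 -0.239  0.012] px 272.0 243.0
marker 0.77 [ 0.663 -0.329  0.013] px 306.0 151.0
marker 0.18 [ 0.535 -0.058  0.046] px 207.0 189.0
tape_roll 0.76 [ 0.321 -0.299  0.027] px 294.0 271.0
side 386.76392581982753 [[0.831, -0.354, 0.428, 0.119], [-0.555, -0.555, 0.619, -0.782], [0.019, -0.753, -0.658, 0.672], [0.0, 0.0, 0.0, 1.0]]
pebble 0.44 [ 0.551 -0.343  0.027] px 328.0 247.0
analyser 0.97 [ 0.523 -0.08   0.049] px 258.0 184.0
dish 0.78 [ 0.526 -0.08   0.043] px 259.0 185.0
dish 0.21 [ 0.604 -0.036  0.114] px 275.0 146.0
hood 0.65 [ 0.605 -0.035  0.11 ] px 275.0 147.0
hood 0.56 [ 0.327 -0.288  0.028] px 229.0 273.0
hood_knob 0.68 [ 0.603 -0.035  0.118] px 274.0 145.0
shutter_line 0.72 [ 0.507 -0.186  0.042] px 275.0 211.0
pointer_tip 0.4 [ 0.469 -0.222  0.043] px 269.0 225.0
shutter_knob 0.66 [ 0.506 -0.188  0.041] px 275.0 211.0
eraser 0.69 [ 0.396 -0.236  0.012] px 246.0 250.0
eraser 0.56 [ 0.329 -0.285  0.025] px 229.0 272.0
brass_weight 0.64 [ 0.441 -0.356  0.031] px 292.0 270.0
tape_roll 0.94 [ 0.327 -0.289  0.026] px 230.0 274.0
```

```bash
python3 - <<'E'
import cv2
a=cv2.imread('pics/top0.png'); cv2.imwrite('pics/t1.png',cv2.resize(a[110:310,140:400],(780,600),interpolation=cv2.INTER_CUBIC))
a=cv2.imread('pics/side0.png'); cv2.imwrite('pics/s1.png',cv2.resize(a[90:300,170:450],(800,600),interpolation=cv2.INTER_CUBIC))
E
```

```text
(no output)
```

View pics/t1.png

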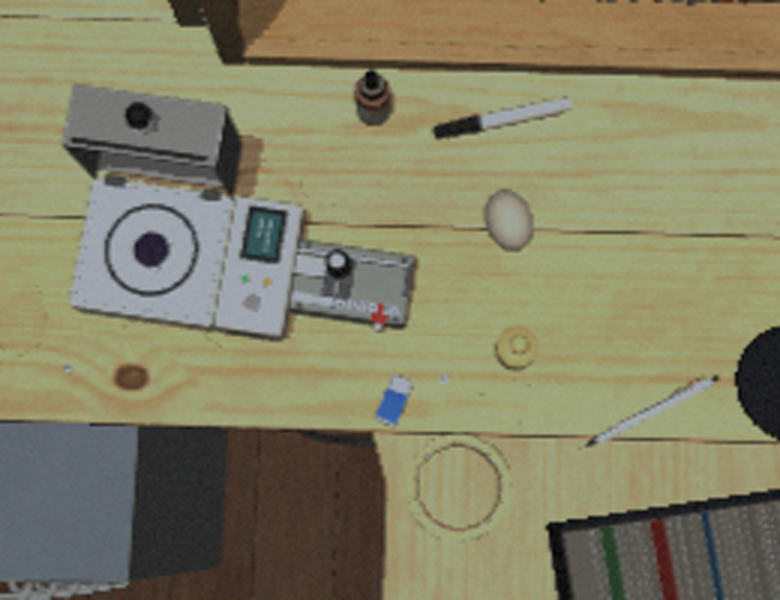

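View pics/s1.png

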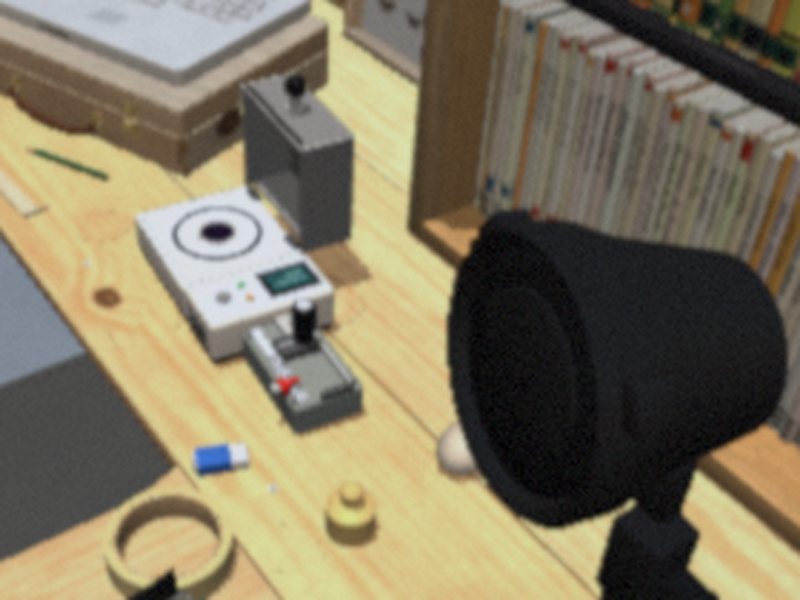

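View pics/side0.png

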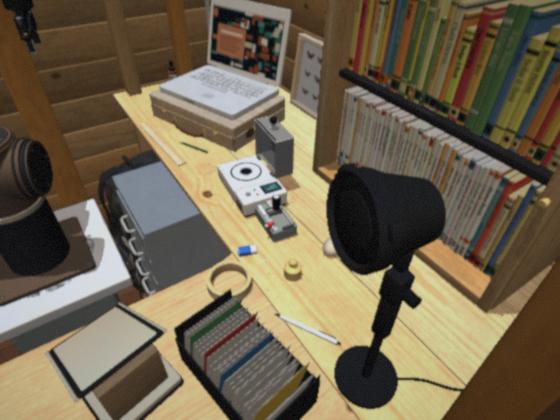

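```bash
cat > m.py <<'E'
from h import *
t=cam('top'); s=cam('side')
def tri(a,b):
    A=[];
    for p,(u,v) in ((t,a),(s,b)):
        K=np.array([[p['fx'],0,p['cx']],[0,p['fy'],p['cy']],[0,0,1]]); P=K@p['extrinsics'][:3]
        A+=[u*P[2]-P[0],v*P[2]-P[1]]
    X=np.linalg.svd(np.array(A))[2][-1]; return X[:3]/X[3]
T=lambda x,y:(140+x/3-.33,110+y/3-.33); S=lambda x,y:(170+x/2.857-.33,90+y/2.857-.33)
E
python3 - <<'E'
from m import *
print('dish',ray(t,*T(151,250),.045),ray(s,*S(218,232),.045))
print('hoodknob',tri(T(139,116),S(295,85)))
print('hinges',ray(t,*T(115,180),.045),ray(t,*T(210,195),.045))
print('front edge',ray(t,*T(72,308),.045),ray(t,*T(218,327),.045))
print('shknob top',ray(t,*T(338,257),.080),ray(s,*S(304,304),.08))
print('pointer',ray(t,*T(379,306),.043),ray(s,*S(284,382),.043))
print('pebble',ray(t,*T(509,219),.016))
print('lamp foot',ray(t,*T(795,380),.01),ray(s,365,377,.01))
g=cv2.cvtColor(t['color'],cv2.COLOR_RGB2HSV)
# ring: dark pixels in stage area
x0,y0=T(100,195); x1,y1=T(203,302)
sub=g[int(y0):int(y1)+1,int(x0):int(x1)+1,2]; 
m=(sub<110).astype('uint8'); n,l,st,ce=cv2.connectedComponentsWithStats(m)
for i in range(1,n):
    if st[i,4]>15: 
        c=st[i,:2]+(st[i,2:4]-1)/2+[int(x0),int(y0)]; print('ring comp',st[i],c,ray(t,*c,.045))
x0,y0=map(int,T(470,175)); sub=t['color'][y0:y0+32,x0:x0+32].astype(int)
d=sub[:,:,0]-sub[:,:,2]; m=((d<60)).astype('uint8')
n,l,st,ce=cv2.connectedComponentsWithStats(m)
i=1+st[1:,4].argmax(); print(st[i],ce[i]+[x0,y0]); 
ys,xs=np.nonzero(l==i); W=np.array([ray(t,x+x0,y+y0,.016)[:2] for x,y in zip(xs,ys)])
C=np.cov(W.T); e,v=np.linalg.eigh(C); print('pebble',W.mean(0),4*np.sqrt(e),v[:,1],np.degrees(np.arctan2(v[1,1],v[0,1])))
E
```

```text
dish [ 0.5231626  -0.01100076  0.045     ] [ 0.52834078 -0.00759617  0.045     ]
hoodknob [ 0.60530779 -0.02317762  0.18740601]
hinges [0.58815613 0.02638719 0.045     ] [ 0.57637572 -0.06194502  0.045     ]
front edge [0.46751801 0.0570458  0.045     ] [ 0.45385189 -0.07599557  0.045     ]
shknob top [ 0.51404723 -0.18389326  0.08      ] [ 0.51540226 -0.17958737  0.08      ]
pointer [ 0.47751696 -0.22059608  0.043     ] [ 0.47087646 -0.21829818  0.043     ]
pebble [ 0.56852192 -0.33926361  0.016     ]
lamp foot [ 0.42480275 -0.60548554  0.01      ] [ 0.42270985 -0.60775458  0.01      ]
ring comp [  2   4  31  31 128] [190. 193.] [ 0.52317167 -0.01099104  0.045     ]
ring comp [ 12  13  11  12 107] [190.  192.5] [ 0.52457054 -0.01090161  0.045     ]
[   0    0   32   32 1020] [311.49607843 183.47843137]
pebble [ 0.56645967 -0.34537311] [0.10368085 0.10720301] [-0.98008576  0.19857468] 168.5463772446167
```

```bash
cat >> h.py <<'E'
def row(pos,yaw,op,deg=True):
    "row from the current measured pose to tool-down pose with tool y at yaw deg"
    s=ctrl.get_state(); R0=R.from_quat(s['tcp_rot']); a=np.radians(yaw)
    y=np.array([np.cos(a),np.sin(a),0]); z=np.array([0,0,-1.]); x=np.cross(y,z)
    r=(R0.inv()*R.from_matrix(np.c_[x,y,z])).as_rotvec(degrees=True); d=R0.inv().apply(np.array(pos)-s['eef_pos'])*1e3
    print('yaw',np.degrees(np.arctan2(*R0.as_matrix()[[1,0],[1,1]])).round(1),'row',r.round(1),d.round(1),op)
E
python3 - <<'E'
from m import *
x0,y0=map(int,T(455,165)); sub=t['color'][y0:y0+38,x0:x0+36]
sat=cv2.cvtColor(sub,cv2.COLOR_RGB2HSV)[:,:,1]; sat=cv2.GaussianBlur(sat,(3,3),0)
th,m=cv2.threshold(sat,0,1,cv2.THRESH_BINARY_INV+cv2.THRESH_OTSU)
n,l,st,ce=cv2.connectedComponentsWithStats(m)
i=1+st[1:,4].argmax(); print(th,st[i],ce[i]+[x0,y0])
ys,xs=np.nonzero(l==i); W=np.array([ray(t,x+x0,y+y0,.016)[:2] for x,y in zip(xs,ys)])
e,v=np.linalg.eigh(np.cov(W.T)); print('pebble',W.mean(0),4*np.sqrt(e),np.degrees(np.arctan2(v[1,1],v[0,1])))
row([.42,.30,.33],20,1); row([.55,-.3,.25],-80,1)
E
```

```text
54.0 [ 11  10  16  19 238] [309.25630252 182.72689076]
pebble [ 0.56837938 -0.33903504] [0.0436761  0.05683674] -159.59564949115997
yaw 75.5 row [-0.   0.  55.5] [-331.3 -279.1  -76.7] 1
yaw 75.5 row [ -0.    0.  155.5] [-607.8 -827.2    3.3] 1
```

Units first: shifts go in shares of 0.5 m and turns go in shares of 2 pi rad. So -331 mm / 500 = -0.662, -279 mm / 500 = -0.558, 55 degrees / 360 = 0.1528.

Call:
send_rows(rows="0 0 0.0194 -0.084 -0.07 -0.02 1;0 0 0.0389 -0.166 -0.14 -0.04 1;0 0 0.0583 -0.25 -0.21 -0.06 1;0 0 0.0778 -0.332 -0.28 -0.08 1;0 0 0.0972 -0.414 -0.35 -0.1 1;0 0 0.1167 -0.496 -0.42 -0.12 1;0 0 0.1361 -0.58 -0.49 -0.14 1;0 0 0.1528 -0.662 -0.558 -0.154 1")

```text
time: 2.7
eef_pos: [0.4207, 0.2987, 0.3313]
tcp_rot: [0.572, 0.82, 0.001, 0.0]
contact_force: [1.4, 0.2, -1.1]
opening: 1.0
finger_force: 0.0
```

```bash
python3 - <<'E'
from h import *
print(ctrl.get_state()['eef_pos'],ctrl.get_state()['contact_force']); row([.55,-.05,.33],-25,1)
E
```

```text
[0.42067657 0.29869484 0.33126911] [ 1.35780572  0.20878069 -1.13647004]
yaw 20.3 row [ 0.1 -0.  45.3] [-371.9    0.6    1.2] 1
```

Scaled: -372 mm / 500 = -0.744, -318 mm / 500 = -0.636, 45 degrees / 360 = 0.125.

Call:
send_rows(rows="0 0 0.0222 -0.106 0 0 1;0 0 0.0444 -0.212 0 0 1;0 0 0.0667 -0.318 0 0 1;0 0 0.0833 -0.424 0 0 1;0 0 0.1 -0.53 0 0 1;0 0 0.1139 -0.636 0 0 1;0 0 0.125 -0.744 0 0 1")

```text
time: 3.58
eef_pos: [0.5502, -0.05, 0.3306]
tcp_rot: [0.842, 0.54, 0.0, 0.0]
contact_force: [1.0, 0.4, -0.6]
opening: 1.001
finger_force: 0.0
```

```bash
python3 - <<'E'
from h import *
print(ctrl.get_state()['eef_pos']); row([.555,-.325,.23],-70,1)
E
```

```text
[ 0.55018009 -0.05004132  0.33062863]
yaw -24.7 row [ 0.  -0.  45.3] [-247.8  119.1  100.6] 1
```

Scaled: -248 mm / 500 = -0.496, 119 mm / 500 = 0.238, 45 degrees / 360 = 0.125.

Call:
send_rows(rows="0 0 0.0222 -0.082 0.04 0.01 1;0 0 0.0444 -0.164 0.08 0.02 1;0 0 0.0667 -0.248 0.12 0.06 1;0 0 0.0889 -0.33 0.16 0.12 1;0 0 0.1083 -0.414 0.2 0.17 1;0 0 0.125 -0.496 0.238 0.202 1;0 0 0.125 -0.496 0.238 0.202 1")

```text
time: 4.45
eef_pos: [0.5538, -0.3258, 0.2269]
tcp_rot: [0.984, 0.176, -0.001, -0.001]
contact_force: [0.8, 0.4, -0.8]
opening: 1.0
finger_force: 0.0
```

```bash
python3 - <<'E'
from h import *
p=cam('wrist'); save(p,'w1.png'); print(np.linalg.inv(p['extrinsics']).round(3).tolist(),p['fx'])
find(p,['pebble','brass_weight','marker','pointer_tip','shutter_line','shutter_knob'])
E
```

```text
[[0.346, -0.894, -0.286, 0.626], [-0.938, -0.33, -0.103, -0.299], [-0.003, 0.304, -0.953, 0.346], [0.0, 0.0, 0.0, 1.0]] 338.6824028944291
pebble 0.72 [ 0.571 -0.333  0.025] px 295.0 176.0
pebble 0.68 [ 0.455 -0.343  0.028] px 265.0 282.0
brass_weight 0.84 [ 0.454 -0.343  0.03 ] px 264.0 283.0
brass_weight 0.21 [ 0.513 -0.181  0.043] px 117.0 181.0
marker 0.82 [ 0.672 -0.329  0.014] px 330.0 69.0
pointer_tip 0.79 [ 0.472 -0.218  0.042] px 147.0 234.0
shutter_line 0.92 [ 0.518 -0.179  0.04 ] px 118.0 175.0
shutter_knob 0.7 [ 0.516 -0.185  0.04 ] px 123.0 179.0
```

View pics/w1.png

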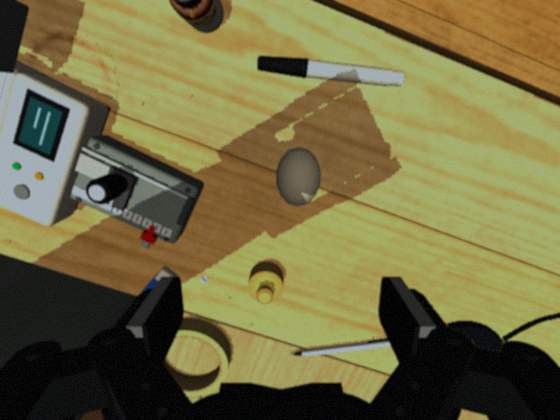

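```bash
python3 - <<'E'
from h import *
p=cam('wrist'); g=cv2.cvtColor(p['color'],cv2.COLOR_RGB2HSV)
c=ray(p,298.5,177,.016); print(c)
sub=cv2.GaussianBlur(g[140:215,265:335,1],(5,5),0)
th,m=cv2.threshold(sub,0,1,cv2.THRESH_BINARY_INV+cv2.THRESH_OTSU)
n,l,st,ce=cv2.connectedComponentsWithStats(m); i=1+st[1:,4].argmax()
ys,xs=np.nonzero(l==i); W=np.array([ray(p,x+265,y+140,.016)[:2] for x,y in zip(xs,ys)])
e,v=np.linalg.eigh(np.cov(W.T)); a=np.degrees(np.arctan2(v[1,1],v[0,1])); print(W.mean(0),4*np.sqrt(e),a)
row([c[0],c[1],.08],-70,1)
for n,z in (('pt',.043),): print(ray(p,148,228,z))
print('shknob top',ray(p,98,191,.08))
E
```

```text
[ 0.57173323 -0.33538765  0.016     ]
[ 0.57013729 -0.33715866] [0.04281728 0.05775516] -158.94142751322852
yaw -69.5 row [ 0.1 -0.   0.5] [ 10.6  17.6 150.3] 1
[ 0.47910609 -0.21475155  0.043     ]
shknob top [ 0.51393708 -0.17844484  0.08      ]
```

Scaled: 205.5 mm / 500 = 0.411, 18.5 mm / 500 = 0.037, 0.5 degrees / 360 = 0.0014.

Call:
send_rows(rows="0 0 0.0014 0.016 0.036 0.1 1;0 0 0.0014 0.016 0.037 0.2 1;0 0 0.0014 0.016 0.037 0.29 1;0 0 0.0014 0.016 0.037 0.35 1;0 0 0.0014 0.016 0.037 0.39 1;0 0 0.0014 0.016 0.037 0.41 1;0 0 0.0014 0.016 0.037 0.411 1;0 0 0.0014 0.016 0.037 0.411 0", grip_force=40)

```text
time: 5.85
eef_pos: [0.5699, -0.3386, 0.0254]
tcp_rot: [0.985, 0.173, 0.001, 0.001]
contact_force: [-0.2, 0.3, 1.0]
opening: 0.818
finger_force: 0.0
```

Call:
send_rows(rows="0 0 0 0 0 0 -0.5;0 0 0 0 0 0 -1;0 0 0 0 0 0 -1;0 0 0 0 0 0 -1;0 0 0 0 0 0 -1")

```text
time: 6.48
eef_pos: [0.5698, -0.3385, 0.0253]
tcp_rot: [0.985, 0.173, 0.001, 0.001]
contact_force: [-0.9, 0.0, 4.8]
opening: 0.49
finger_force: 41.1
```

Scaled: -200 mm / 500 = -0.4, -180 mm / 500 = -0.36.

Call:
send_rows(rows="0 0 0 0 0 -0.02 -1;0 0 0 0 0 -0.08 -1;0 0 0 0 0 -0.18 -1;0 0 0 0 0 -0.28 -1;0 0 0 0 0 -0.36 -1;0 0 0 0 0 -0.4 -1")

```text
time: 7.22
eef_pos: [0.5694, -0.3382, 0.2263]
tcp_rot: [0.985, 0.173, 0.001, 0.001]
contact_force: [0.5, -1.0, -3.0]
opening: 0.489
finger_force: 41.1
```

```bash
python3 - <<'E'
from h import *
s=ctrl.get_state();print(s['eef_pos'],s['opening'],s['finger_force'])
row([.524,-.010,.15],-96,-1)
E
```

```text
[ 0.56936477 -0.3381588   0.22627998] 0.4893435702051051 41.132847672561184
yaw -70.0 row [ 0.1 -0.1 26. ] [  69.3 -324.1   75.6] -1
```

Scaled: -305 mm / 500 = -0.61, -280 mm / 500 = -0.56, -80 degrees / 360 = -0.2222.

Call:
send_rows(rows="0 0 -0.0278 0.012 -0.06 0 -1;0 0 -0.0556 0.03 -0.14 0 -1;0 0 -0.0833 0.05 -0.23 0 -1;0 0 -0.1111 0.07 -0.32 0 -1;0 0 -0.1389 0.09 -0.4 0 -1;0 0 -0.1667 0.104 -0.48 0 -1;0 0 -0.1944 0.12 -0.56 0 -1;0 0 -0.2222 0.13 -0.61 0 -1")

```text
time: 8.22
eef_pos: [0.5244, -0.027, 0.2218]
tcp_rot: [0.64, 0.768, -0.001, -0.002]
contact_force: [1.6, -0.5, -3.1]
opening: 0.485
finger_force: 41.2
```

```bash
python3 - <<'E'
from h import *
row([.524,-.010,.226],84,-1)
E
```

```text
yaw 10.4 row [ -0.1  -0.2 -73.6] [16.8  2.7 -4.2] -1
```

Scaled: 17 mm / 500 = 0.034, 15 mm / 500 = 0.03, -73.6 degrees / 360 = -0.2044.

Call:
send_rows(rows="0 0 -0.0278 0.006 0 0 -1;0 0 -0.0556 0.012 0.002 0 -1;0 0 -0.0833 0.018 0.002 0 -1;0 0 -0.1111 0.024 0.004 0 -1;0 0 -0.1389 0.03 0.004 0 -1;0 0 -0.1667 0.034 0.006 0 -1;0 0 -0.1944 0.034 0.006 0 -1;0 0 -0.2044 0.034 0.006 0 -1")

```text
time: 9.22
eef_pos: [0.5248, -0.0115, 0.2218]
tcp_rot: [0.055, 0.998, 0.0, -0.002]
contact_force: [0.5, -0.4, -3.4]
opening: 0.488
finger_force: 41.2
```

```bash
python3 - <<'E'
from h import *
print(ctrl.get_state()['eef_pos'],ctrl.get_state()['opening'])
p=cam('wrist'); save(p,'w2.png'); find(p,['pebble','dish','hood','hood_knob']); print(np.linalg.inv(p['extrinsics'])[:3,3])
p=cam('side'); save(p,'s2.png'); find(p,['pebble'])
a=cv2.imread('pics/w2.png'); b=cv2.imread('pics/s2.png')[60:270,140:420]; b=cv2.resize(b,(400,300)); a=cv2.resize(a,(400,300)); cv2.imwrite('pics/ws2.png',np.hstack([a,b]))
row([.524,-.010,.12],84,-1)
E
```

```text
[ 0.52484547 -0.01148255  0.22180758] 0.4876341599010584
pebble 0.56 [ 0.515 -0.008  0.219] px 286.0 283.0
pebble 0.25 [ 0.465 -0.218  0.04 ] px 41.0 157.0
dish 0.59 [ 0.515 -0.062  0.045] px 223.0 194.0
hood 0.58 [ 0.6   -0.018  0.158] px 283.0 354.0
hood_knob 0.6 [ 0.601 -0.019  0.16 ] px 282.0 358.0
[ 0.44766427 -0.0031013   0.34181957]
pebble 0.5 [ 0.506 -0.019  0.219] px 237.0 117.0
yaw 83.5 row [ 0.  -0.1 -0.5] [  1.8   1.5 103.3] -1
```

View pics/ws2.png

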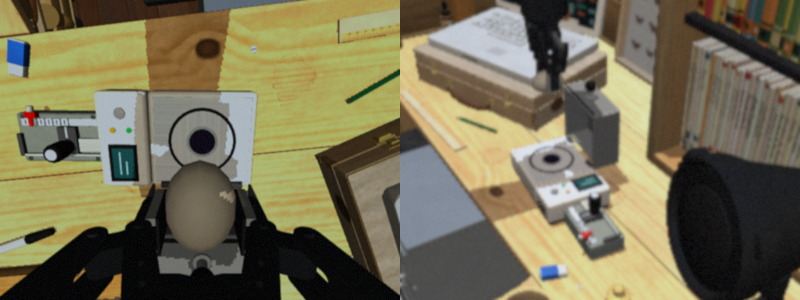

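```bash
python3 - <<'E'
from h import *
p=cam('wrist'); print(ray(p,281,197,.045), ray(p,283,202,.045))
v=p['color'][170:226,255:310].max(2); m=(cv2.GaussianBlur(v,(3,3),0)<75).astype('uint8')
n,l,st,ce=cv2.connectedComponentsWithStats(m)
for i in range(1,n):
    if st[i,4]>60: print(st[i],ce[i]+[255,170],ray(p,*(st[i,:2]+(st[i,2:4]-1)/2+[255,170]),.045))
print('shknob',ray(p,47*1.4,157*1.4,.08),'ptr',ray(p,30*1.4,121*1.4,.043))
E
```

```text
[ 0.52473189 -0.01135371  0.045     ] [ 0.52961051 -0.01006944  0.045     ]
[  10    9   37   35 1010] [282.77425743 196.15643564] [ 0.5240067  -0.00944614  0.045     ]
shknob [ 0.51503898 -0.18754334  0.08      ] ptr [ 0.47603271 -0.22026997  0.043     ]
```

Scaled: 148 mm / 500 = 0.296, 1.5 mm / 500 = 0.003.

Call:
send_rows(rows="0 0 0 0.002 0.003 0.08 -1;0 0 0 0.002 0.003 0.16 -1;0 0 0 0.002 0.003 0.22 -1;0 0 0 0.002 0.003 0.26 -1;0 0 0 0.002 0.003 0.284 -1;0 0 0 0.002 0.003 0.296 -1;0 0 0 0.002 0.003 0.296 -1")

```text
time: 10.5
eef_pos: [0.5255, -0.0102, 0.0761]
tcp_rot: [0.056, 0.998, -0.0, 0.0]
contact_force: [-0.0, 0.2, -2.6]
opening: 0.488
finger_force: 41.2
```

Scaled: 5 mm / 500 = 0.01, 3 mm / 500 = 0.006.

Call:
send_rows(rows="0 0 0 0 0 0.006 -1;0 0 0 0 0 0.01 -1;0 0 0 0 0 0.01 -1")

```text
time: 10.88
eef_pos: [0.5252, -0.0102, 0.0709]
tcp_rot: [0.056, 0.998, -0.0, 0.0]
contact_force: [-0.7, 1.0, -3.1]
opening: 0.481
finger_force: 41.2
```

Call:
send_rows(rows="0 0 0 0 0 0.002 -1;0 0 0 0 0 0.003 -1;0 0 0 0 0 0.003 -1")

```text
time: 11.25
eef_pos: [0.5254, -0.0102, 0.0703]
tcp_rot: [0.056, 0.998, -0.0, -0.0]
contact_force: [-3.4, 0.7, 4.5]
opening: 0.49
finger_force: 41.8
```

Scaled: -140 mm / 500 = -0.28, -90 mm / 500 = -0.18.

Call:
send_rows(rows="0 0 0 0 0 0 0.1;0 0 0 0 0 0 0.3;0 0 0 0 0 0 0.6;0 0 0 0 0 0 0.9;0 0 0 0 0 -0.02 1;0 0 0 0 0 -0.08 1;0 0 0 0 0 -0.18 1;0 0 0 0 0 -0.28 1")

```text
time: 12.25
eef_pos: [0.525, -0.0101, 0.2113]
tcp_rot: [0.056, 0.998, -0.0, 0.0]
contact_force: [-0.3, -0.7, 0.7]
opening: 1.001
finger_force: 0.0
```

```bash
python3 - <<'E'
from h import *
print(ctrl.get_state()['eef_pos'])
p=cam('wrist'); save(p,'w3.png'); find(p,['pebble','hood_knob'])
row([.51,-.015,.27],84,0)
E
```

```text
[ 0.52498116 -0.01009937  0.2112501 ]
pebble 0.83 [ 0.519 -0.003  0.068] px 289.0 201.0
hood_knob 0.93 [ 0.601 -0.016  0.129] px 284.0 336.0
yaw 83.6 row [-0.1  0.5 -0.4] [ 16.3  -6.4 -56. ] 0
```

View pics/w3.png

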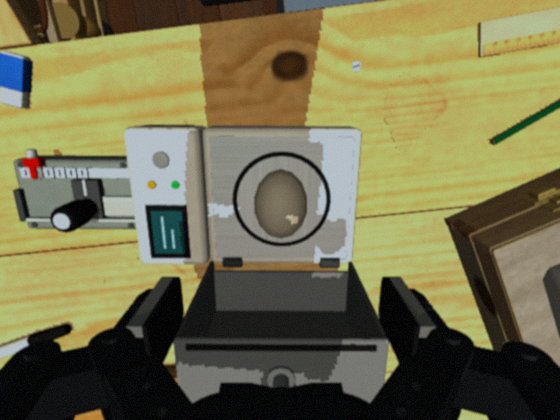

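```bash
python3 - <<'E'
from m import *
p=cam('wrist'); print(px(p,[.605,-.0232,.187]), ray(p,281,381,.187))
a=np.radians(-6); xa=np.array([np.cos(a),np.sin(a),0]); D=np.array([.5245,-.0102,.045]); H=D+.057*xa
print('hinge',H)
for th in (1.5,1.54,1.58,1.62):
    b=np.arctan2(28,138)+th; r=.1408; k=H-xa*r*np.cos(b)+[0,0,r*np.sin(b)]; print(th,k.round(4),px(t,k),px(s,k),px(p,k))
print(T(139,116),S(295,85))
row([.595,-.018,.27],84,0)
E
```

```text
[273.28741331 415.56555083] [ 0.58233906 -0.01644564  0.187     ]
hinge [ 0.58118775 -0.01615812  0.045     ]
1.5 [ 0.5993 -0.0181  0.1846] [184.11305106 150.75650618] [269.55515813 120.23992178] [281.52551244 402.81663255]
1.54 [ 0.6048 -0.0186  0.1838] [184.56671108 148.71113506] [271.48410675 120.07655612] [281.58980328 409.49952081]
1.58 [ 0.6103 -0.0192  0.1827] [185.03421853 146.71570086] [273.3898885  119.99422629] [281.65088752 415.6093073 ]
1.62 [ 0.6157 -0.0198  0.1814] [185.51448168 144.77424898] [275.26891421 119.99244541] [281.70861484 421.14152032]
(186.00333333333333, 148.33666666666664) (272.9251627581379, 119.42148757437872)
yaw 83.6 row [ 0.  -0.1 -0.4] [-70.9  -0.  -61.8] 0
```

Scaled: -82 mm / 500 = -0.164, -62 mm / 500 = -0.124.

Call:
send_rows(rows="0 0 0 0 0 -0.1 0.2;0 0 0 -0.08 0.0006 -0.124 0.2;0 0 0 -0.164 0.002 -0.124 0.2;0 0 0 -0.164 0.002 -0.124 0.2")

```text
time: 13.05
eef_pos: [0.6076, -0.0186, 0.2684]
tcp_rot: [0.056, 0.998, 0.0, -0.002]
contact_force: [0.8, 1.2, -1.1]
opening: 0.602
finger_force: 0.0
```

```bash
python3 - <<'E'
from h import *
print(ctrl.get_state()['eef_pos'])
p=cam('wrist'); save(p,'w4.png'); find(p,['hood_knob'])
row([.606,-.019,.187],84,.2)
a=np.radians(-6); xa=np.array([np.cos(a),np.sin(a),0])
for th in (1.5,1.55,1.6):
    b=.2002+th; k=np.array([.5812,-.0162,.045])-xa*.1408*np.cos(b)+[0,0,.1408*np.sin(b)]; print(th,px(p,k))
E
```

```text
[ 0.60755279 -0.01864762  0.26835973]
hood_knob 0.71 [ 0.6  -0.02  0.16] px 278.0 214.0
yaw 83.6 row [ 0.  -0.3 -0.4] [-0.7 -0.8 81.8] 0.2
1.5 [280.11809492 223.6602859 ]
1.55 [280.20847141 233.34036154]
1.6 [280.29593368 242.46112749]
```

View pics/w4.png

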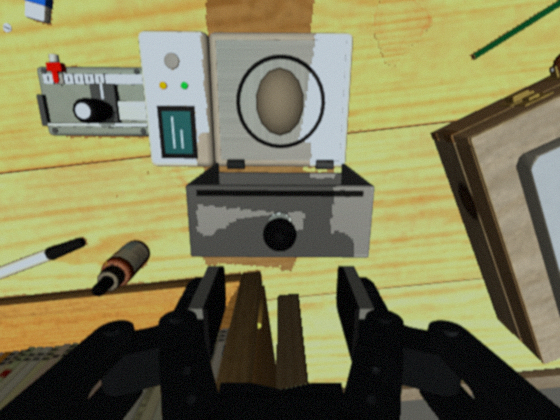

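Scaled: 80 mm / 500 = 0.16, 70 mm / 500 = 0.14.

Call:
send_rows(rows="0 0 0 0 -0.002 0.08 0.2;0 0 0 0 -0.002 0.14 0.2;0 0 0 0 -0.002 0.16 0.2;0 0 0 0 -0.002 0.16 0.2;0 0 0 0 -0.002 0.16 -0.3;0 0 0 0 -0.002 0.16 -1;0 0 0 0 -0.002 0.16 -1;0 0 0 0 -0.002 0.16 -1", grip_force=25)

```text
time: 14.15
eef_pos: [0.6077, -0.0195, 0.1933]
tcp_rot: [0.056, 0.998, -0.0, 0.002]
contact_force: [-0.6, 0.2, 6.4]
opening: 0.233
finger_force: 24.5
```

```bash
cat > arc.py <<'E'
from h import *
import sys
# knob arc offsets relative to start angle th0, in tool axes (tool x ~ -analyser x, z down)
th0=float(sys.argv[1])
f=lambda th:np.array([.1408*np.cos(.2002+th),0,-.1408*np.sin(.2002+th)])
for th in np.arange(th0,-.08,-.1): print(round(th,2),((f(th)-f(th0))*1e3).round(1))
print('shut',((f(0)-f(th0))*1e3).round(1),((f(-.03)-f(th0))*1e3).round(1))
E
python3 arc.py 1.55; python3 -c "
from h import *
s=ctrl.get_state();print(s['eef_pos'],s['opening'],s['finger_force'],s['contact_force'])"
```

```text
1.55 [0. 0. 0.]
1.45 [14.   0.  -1.8]
1.35 [28.   0.  -2.2]
1.25 [42.1  0.  -1.2]
1.15 [55.9  0.   1.2]
1.05 [69.5  0.   4.9]
0.95 [82.6  0.  10. ]
0.85 [95.2  0.  16.4]
0.75 [107.   0.  24.]
0.65 [118.    0.   32.7]
0.55 [128.1   0.   42.5]
0.45 [137.2   0.   53.3]
0.35 [145.1   0.   64.9]
0.25 [151.9   0.   77.3]
0.15 [157.4   0.   90.2]
0.05 [161.5   0.  103.7]
-0.05 [164.3   0.  117.5]
shut [163.1   0.  110.5] [163.9   0.  114.7]
[ 0.60773012 -0.01949189  0.1932656 ] 0.23275668694402585 24.486548602581024 [-0.5649574   0.17622381  6.3559788 ]
```

Scaled: 107 mm / 500 = 0.214, 95 mm / 500 = 0.19.

Call:
send_rows(rows="0 0 0 0.028 0 -0.0036 -1;0 0 0 0.056 0 -0.0044 -1;0 0 0 0.084 0 -0.0024 -1;0 0 0 0.112 0 0.0024 -1;0 0 0 0.139 0 0.01 -1;0 0 0 0.1652 0 0.02 -1;0 0 0 0.19 0 0.0328 -1;0 0 0 0.214 0 0.048 -1")

```text
time: 15.15
eef_pos: [0.4992, -0.0067, 0.1678]
tcp_rot: [0.056, 0.998, 0.001, -0.0]
contact_force: [0.4, 1.8, 4.7]
opening: 0.239
finger_force: 26.1
```

```bash
python3 arc.py 0.75
```

```text
0.75 [0. 0. 0.]
0.65 [11.   0.   8.7]
0.55 [21.1  0.  18.5]
0.45 [30.2  0.  29.3]
0.35 [38.1  0.  40.9]
0.25 [44.9  0.  53.3]
0.15 [50.4  0.  66.2]
0.05 [54.5  0.  79.7]
-0.05 [57.3  0.  93.5]
shut [56.1  0.  86.5] [56.9  0.  90.7]
```

Following well, with low forces.

Scaled: 87 mm / 500 = 0.174, 79.7 mm / 500 = 0.1594.

Call:
send_rows(rows="0 0 0 0.022 0 0.0174 -1;0 0 0 0.042 0 0.037 -1;0 0 0 0.0604 0 0.0586 -1;0 0 0 0.0762 0 0.082 -1;0 0 0 0.09 0 0.1066 -1;0 0 0 0.1008 0 0.1324 -1;0 0 0 0.109 0 0.1594 -1;0 0 0 0.113 0 0.174 -1")

```text
time: 16.15
eef_pos: [0.442, 0.0001, 0.0782]
tcp_rot: [0.056, 0.998, 0.001, -0.002]
contact_force: [1.6, 4.7, 1.5]
opening: 0.232
finger_force: 27.4
```

Scaled: 4 mm / 500 = 0.008, 2 mm / 500 = 0.004.

Call:
send_rows(rows="0 0 0 0.0006 0 0.004 -1;0 0 0 0.001 0 0.008 -1;0 0 0 0.001 0 0.008 -1")

```text
time: 16.52
eef_pos: [0.4414, 0.0002, 0.0749]
tcp_rot: [0.056, 0.998, 0.001, -0.003]
contact_force: [-2.1, 5.3, 3.3]
opening: 0.238
finger_force: 27.6
```

Scaled: 6 mm / 500 = 0.012, 3 mm / 500 = 0.006.

Call:
send_rows(rows="0 0 0 0 0 0.006 -1;0 0 0 0 0 0.012 -1;0 0 0 0 0 0.012 -1")

```text
time: 16.9
eef_pos: [0.4433, -0.0, 0.0722]
tcp_rot: [0.056, 0.998, 0.001, -0.001]
contact_force: [-6.9, 6.5, 21.3]
opening: 0.231
finger_force: 29.5
```

```bash
python3 - <<'E'
from h import *
p=cam('side'); save(p,'s5.png'); t=cam('top'); save(t,'t5.png')
b=cv2.imread('pics/s5.png')[110:260,180:330]; a=cv2.imread('pics/t5.png')[130:250,160:300]
cv2.imwrite('pics/st5.png',np.hstack([cv2.resize(b,(400,400),interpolation=3),cv2.resize(a,(400,400),interpolation=3)]))
E
```

```text
(no output)
```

View pics/st5.png

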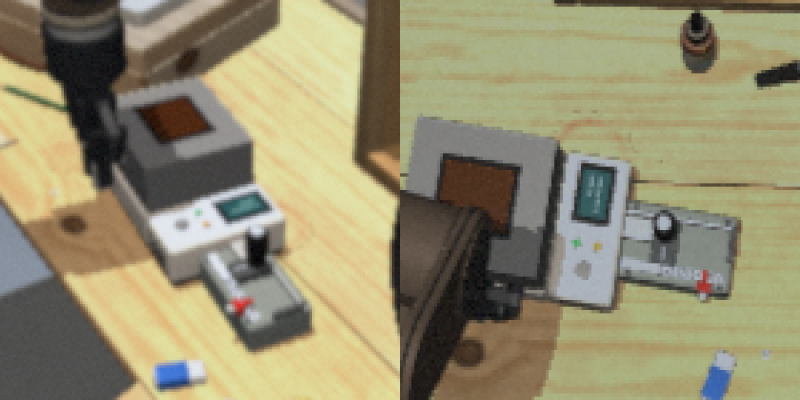

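Scaled: -110 mm / 500 = -0.22, -70 mm / 500 = -0.14.

Call:
send_rows(rows="0 0 0 0 0 -0.01 -1;0 0 0 0 0 -0.01 0;0 0 0 0 0 -0.01 0.2;0 0 0 0 0 -0.01 0.2;0 0 0 0 0 -0.01 0.2;0 0 0 0 0 -0.06 0.2;0 0 0 0 0 -0.14 0.2;0 0 0 0 0 -0.22 0.2")

```text
time: 18.0
eef_pos: [0.4433, -0.001, 0.1811]
tcp_rot: [0.056, 0.998, -0.0, -0.0]
contact_force: [0.4, 0.1, -0.3]
opening: 0.599
finger_force: 0.0
```

```bash
python3 - <<'E'
from h import *
print(ctrl.get_state()['eef_pos'])
row([.5145,-.182,.18],84,0)
E
```

```text
[ 0.44334135 -0.00100531  0.18110099]
yaw 83.6 row [-0.  -0.1 -0.4] [ -91.  -171.9    1. ] 0
```

Scaled: -172 mm / 500 = -0.344, -129 mm / 500 = -0.258, -0.4 degrees / 360 = -0.0011.

Call:
send_rows(rows="0 0 0 -0.044 -0.086 0 0;0 0 0 -0.09 -0.172 0 0;0 0 0 -0.136 -0.258 0 0;0 0 -0.0011 -0.182 -0.344 0 0;0 0 -0.0011 -0.182 -0.344 0 0;0 0 -0.0011 -0.182 -0.344 0 0")

```text
time: 18.75
eef_pos: [0.5143, -0.1817, 0.1798]
tcp_rot: [0.053, 0.999, 0.0, -0.001]
contact_force: [0.5, -0.5, 0.3]
opening: 0.5
finger_force: 0.0
```

```bash
python3 - <<'E'
from h import *
print(ctrl.get_state()['eef_pos'])
p=cam('wrist'); save(p,'w6.png'); find(p,['pointer_tip','shutter_line','shutter_knob'])
print(px(p,[.5145,-.182,.08]),px(p,[.4755,-.219,.043]))
row([.5145,-.182,.075],84,0)
a=cv2.imread('pics/w6.png')
cv2.imwrite('pics/w6c.png',cv2.resize(a[60:360,90:490],(800,600),interpolation=3))
E
```

```text
[ 0.51434827 -0.18169119  0.17975491]
pointer_tip 0.7 [ 0.467 -0.221  0.042] px 222.0 157.0
pointer_tip 0.32 [ 0.511 -0.048  0.103] px 499.0 213.0
shutter_line 0.91 [ 0.508 -0.176  0.041] px 287.0 202.0
shutter_knob 0.76 [ 0.509 -0.178  0.038] px 285.0 203.0
shutter_knob 0.68 [ 0.359 -0.291  0.027] px 105.0 12.0
[280.22023829 227.50969005] [226.45491963 167.98477987]
yaw 84.0 row [ 0. -0.  0.] [ -0.2  -1.1 105.2] 0
```

View pics/w6c.png

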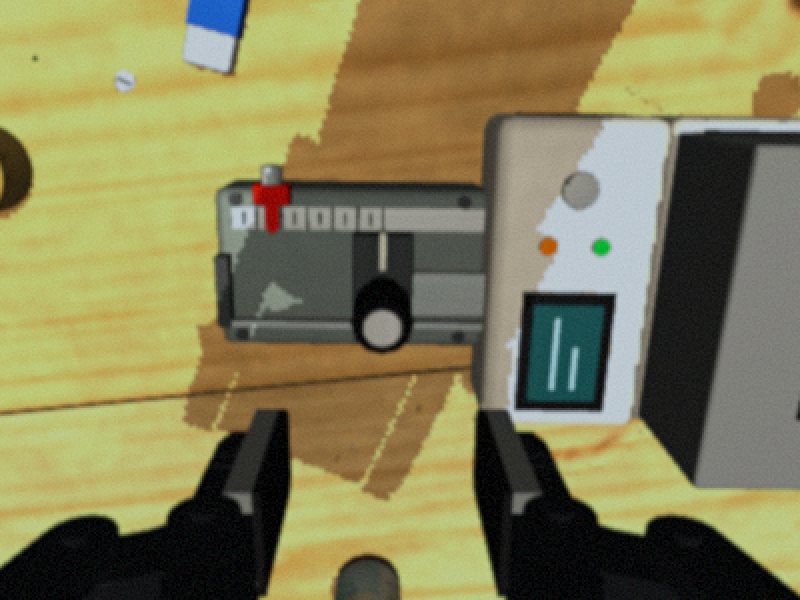

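```bash
python3 - <<'E'
from h import *
p=cam('wrist'); f=lambda x,y:(90+x/2-.25,60+y/2-.25)
a=np.radians(-6); ya=np.array([-np.sin(a),np.cos(a),0])
l=ray(p,*f(384,235),.042); q=ray(p,*f(273,232),.043); k=ray(p,*f(381,329),.08)
print(l,q,k,'travel',(q-l)@ya*1e3,'knob vs tcp',(k-ctrl.get_state()['eef_pos'])@ya*1e3)
# guide front edge direction
e1=ray(p,*f(232,184),.033); e2=ray(p,*f(484,188),.033); d=e2-e1; print('edge yaw',np.degrees(np.arctan2(-d[0],d[1])))
E
```

```text
[ 0.48766203 -0.1773014   0.042     ] [ 0.48188487 -0.21954007  0.043     ] [ 0.51261411 -0.1810369   0.08      ] travel -42.61116463976854 knob vs tcp -0.23362362612495813
edge yaw -6.855989227127867
```

Scaled: 105 mm / 500 = 0.21, 95 mm / 500 = 0.19.

Call:
send_rows(rows="0 0 0 0 0 0.08 0;0 0 0 0 0 0.15 0;0 0 0 0 0 0.19 0;0 0 0 0 0 0.21 0;0 0 0 0 0 0.21 0;0 0 0 0 0 0.21 -0.4;0 0 0 0 0 0.21 -1;0 0 0 0 0 0.21 -1", grip_force=50)

```text
time: 20.0
eef_pos: [0.5158, -0.1818, 0.0768]
tcp_rot: [0.053, 0.999, 0.0, 0.001]
contact_force: [-0.8, 4.1, 6.3]
opening: 0.239
finger_force: 49.0
```

Scaled: -42 mm / 500 = -0.084, -37 mm / 500 = -0.074.

Call:
send_rows(rows="0 0 0 0 0 0 -1;0 0 0 0 0 0 -1;0 0 0 0 -0.012 0 -1;0 0 0 0 -0.028 0 -1;0 0 0 0 -0.044 0 -1;0 0 0 0 -0.06 0 -1;0 0 0 0 -0.074 0 -1;0 0 0 0 -0.084 0 -1")

```text
time: 21.0
eef_pos: [0.511, -0.2224, 0.0768]
tcp_rot: [0.053, 0.999, 0.002, 0.0]
contact_force: [-0.6, 10.0, 9.9]
opening: 0.24
finger_force: 49.5
```

Call:
send_rows(rows="0 0 0 0 0 0 -1;0 0 0 0 0 0 -1;0 0 0 0 0 0 -1")

```text
time: 21.38
eef_pos: [0.511, -0.2221, 0.0768]
tcp_rot: [0.053, 0.999, 0.002, 0.0]
contact_force: [0.3, 8.2, 8.9]
opening: 0.242
finger_force: 49.5
```

```bash
python3 - <<'E'
from h import *
s=ctrl.get_state(); print(s['eef_pos'],s['finger_force'],s['contact_force'])
o=[]
for c,r in (('wrist',(120,270,180,380)),('side',(170,270,230,330)),('top',(175,235,220,290))):
    p=cam(c); save(p,c+'7.png'); a=cv2.imread('pics/%s7.png'%c)[r[0]:r[1],r[2]:r[3]]
    find(p,['pointer_tip','shutter_line','shutter_knob']); o.append(cv2.resize(a,(400,300),interpolation=3))
cv2.imwrite('pics/c7.png',np.vstack([np.hstack(o[:2]),np.hstack([o[2],o[2]*0])]))
E
```

```text
[ 0.51098842 -0.2221172   0.07678858] 49.497533440589905 [0.27556213 8.17186234 8.8948141 ]
pointer_tip 0.94 [ 0.464 -0.22   0.043] px 273.0 180.0
shutter_line 0.95 [ 0.508 -0.212  0.04 ] px 300.0 260.0
shutter_knob 0.71 [ 0.506 -0.213  0.039] px 297.0 256.0
shutter_line 0.85 [ 0.507 -0.216  0.041] px 281.0 218.0
shutter_knob 0.69 [ 0.504 -0.216  0.043] px 280.0 218.0
shutter_knob 0.55 [ 0.509 -0.036  0.102] px 244.0 161.0
```

View pics/c7.png

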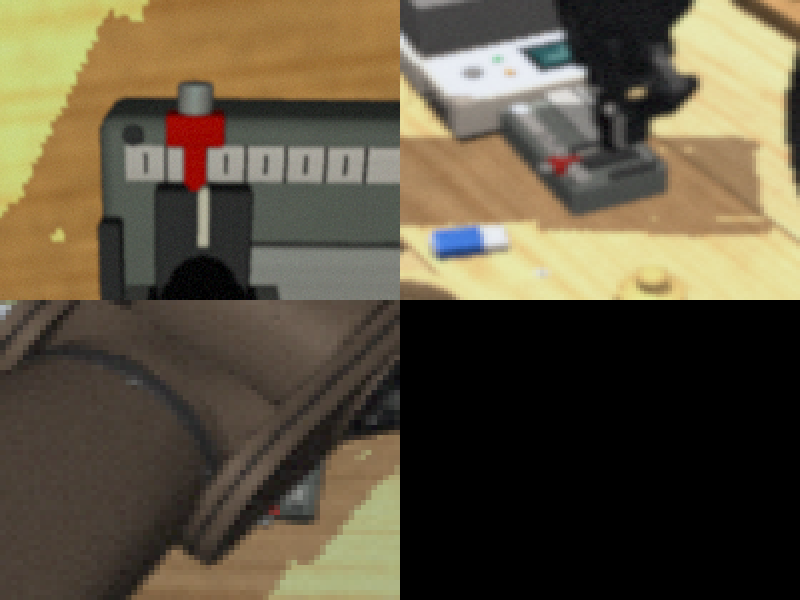

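Scaled: -2.2 mm / 500 = -0.0044, -1 mm / 500 = -0.002.

Call:
send_rows(rows="0 0 0 0 -0.002 0 -1;0 0 0 0 -0.0044 0 -1;0 0 0 0 -0.0044 0 -1;0 0 0 0 -0.0044 0 -1;0 0 0 0 -0.0044 0 -1")

```text
time: 22.6
eef_pos: [0.5108, -0.2242, 0.0768]
tcp_rot: [0.053, 0.999, 0.002, 0.0]
contact_force: [-0.4, 9.8, 9.1]
opening: 0.242
finger_force: 49.5
```

```bash
python3 - <<'E'
from h import *
s=ctrl.get_state(); print(s['eef_pos'],s['finger_force'])
p=cam('wrist'); save(p,'w8.png'); c=p['color'].astype(int)
red=(c[:,:,0]>120)&(c[:,:,1]<60); ys,xs=np.nonzero(red[170:225,240:320])
for y in np.unique(ys)[-6:]: print('red',y+170,xs[ys==y].mean()+240)
for y in range(220,242,4):
    r=c[y,262:302].min(1); b=r>r.max()-50; print('line',y,np.nonzero(b)[0].mean()+262,b.sum())
xl,xr=ray(p,280,215,.043),ray(p,281,215,.043); print('mm/px',np.linalg.norm(xr-xl)*1e3)
E
```

```text
[ 0.51076766 -0.22417226  0.07677384] 49.50745761394501
red 209 281.5
red 210 281.0
red 211 281.5
red 212 281.0
red 213 281.0
red 214 281.0
line 220 281.0 5
line 224 281.0 5
line 228 281.0 5
line 232 281.0 5
line 236 281.0 5
line 240 281.0 5
mm/px 0.4754291769683252
```

The line and the pointer tip now share the same pixel column (281), the hood is shut and the grip is steady at 49.5 N, so I'm handing the job in.

```bash
python3 -c "
from plant import ctrl
print(ctrl.sign_off())"
```

```text
the job is handed in; nothing more can be done
None
```

I set the pebble in the ring, shut the hood, and pulled the shutter until its white line met the red pointer. The gripper is still holding it there at about 50 N. The job is handed in, but no verdict came back.

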